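Lock the burner carriage with its locating pin

ROBOT

A 6-joint arm with a two-finger parallel gripper is mounted at the origin on the work surface. World frame = base frame: x ahead of the robot, y to its left, z up, the work surface at z = 0. Lengths are in m, angles in rad, forces in N, time in s.
With the tool pointing down it reaches from about 0.375 to 0.975 m from the base axis. Payload 3.8 kg.
Tool frame: the origin (TCP) lies midway between the tips of the shut fingers; the grasp point (between the pads) lies 19 mm behind it; z points along the fingers, y is the line along which they close (so a half turn about z gives the same grasp; the last joint's range is limited). The gripper opens to 85 mm and grips with 20 to 120 N. Pads are 22 mm wide; open, the fingers measure 114 mm over their backs; the gripper's body (76 mm by 85 mm) begins 54 mm behind the grasp point. The pads swing forward as they close: fully open they stand 13 mm farther back than shut.
Start: joints at [-1.327, 0.264, 1.604, -0, 1.274, -0.037], TCP at [0.187, -0.649, 0.231] pointing down, gripper open.
Joint ranges: [-2.63, 2.63], [-0.94, 2.18], [0.31, 2.57], [-1.31, 4.45], [0, 2.66], [-2.55, 2.55]. Speed limits (rad/s): [2.57, 2.57, 3.14, 3.14, 3.14, 3.14].

INTERFACE

Orientations are given as a rotation vector (axis times angle).
In Python, from workcell import bot gives the robot as it stands.
- The arm moves only by the tool servo_tool, never from a script. Its argument "series" is a list of rows, each a list of 7 numbers: the shift along the world's x, y, z in units of 0.15 m (1.0 is 0.15 m), then the turn, a rotation vector about the world's x, y, z in units of 180 degrees (1.0 is 180 degrees), then the closure, from 0 (fully open) to 1 (shut). A call has 1 to 20 rows; each row is the pose to reach, as a shift and turn from the pose commanded when the call began, turning the shorter way round; what a row does not reach only later rows make up. A row lasts 1/10 s, in which the tool goes at most 50 mm and 8.59 degrees, less where a joint would pass 70% of its speed; a pose out of reach is approached as far as the arm can. A call with a number of a shift or a turn outside -1 to 1 is refused whole. A call with a gripper value outside its range is refused whole. The fingers move at their own pace and stop on an object; "newtons" is the grip in N (left out, the last holds). Time passes only in rows, so rows that repeat a pose let the fingers close. It gives the time, the measured TCP pose, the force, the opening and the grip force at its end, in the units of the state.
- bot.read_state(): the state, without advancing time (a new reading comes with each control period).
- bot.read_camera(name): name is "side" or "top" or "wrist"; returns the picture (480x640x3 uint8, red, green, blue); there is no depth.
- bot.camera_info(name): a dict with "vertical_fov" (degrees; the focal length in pixels is half the picture's height over the tangent of half this angle, whatever the lens; pixels are square), "cx", "cy" (the principal point, pixels), "R" (3x3) and "t" (3): a world point X has camera coordinates R X + t. Camera axes: x right, y down, z forward; pixel columns grow to the right and rows downward; lengths in m; the calibration is good to about 2 mm. A picture is of the moment at which its call begins: read the wrist's pose just before it. camera_info takes no time and is no camera call; for the wrist camera it gives the pose at the moment of the call.
- bot.finish_job(): hands the job in; it is judged then, once.
Trained networks look in the newest picture that a camera, given by its name, has taken for a name from the list of things; names that differ only in an ending like _2 or _b are one class to them, and where a whole thing is asked for, a point or a joint stands for the part that bears it (a point fixed in the world has none). Each returns a list of dicts, best first, with "score" (0 to 1); they miss things now and then, are a little off and sometimes report something else, mostly with a low value. They report only what shows in the picture. A call takes as long as a camera call.
- bot.recognise(target, camera): "box" ([left, top, right, bottom] as shares, 0 to 1, of the picture: columns of its width, rows of its height, round what is visible of it).
- bot.trace(target, camera): "mask" (480x640 bool, what is visible of it) and "box" ([left, top, right, bottom] as shares, 0 to 1, of the picture: columns of its width, rows of its height, round what is visible of it).
- bot.mark_of(target, camera): "at" ([row, column] as shares, 0 to 1, of the picture: columns of its width, rows of its height: a listed point, or the origin of a listed thing).
The state is a dict: "time": time; "q": joint angles; "joint_vel": joint speeds; "joint_torque": joint torques, N m; "tool_pos": TCP position; "tcp_rot": TCP orientation; "wrist_force": force on the tool from outside, world axes, zero at the start; "torque": the same for the moment, N m; "width": opening from 0.0 (shut) to 1.0 (fully open); "grip_force": force on a finger pad.
Only numpy, scipy, OpenCV 4.12 (cv2) and the standard library are available. Lean on these libraries where they do the work, as an engineer would, in place of code of your own. Each camera call takes 0.05 s, during which the arm holds its last target. There are 200 camera calls.

TASK

Take the red-gripped locating pin out of the blue stand and lock the carriage inside the white burner base with it: lower the pin upright into the slot in the grey cover, feel along the carriage under the cover with the pin tip for the hidden hole, and push the pin fully home so its flange sits flat on the cover, then let go. Feel gently: touch down slowly and press only lightly, never ramming the pin, and leave the specimen holder, the beaker and the spanner where they are.

Things in the scene. Friction and masses are not known exactly. Their poses are not given: they have to be found in the camera images.
- pin: Upright steel pin, 0.12 kg. Origin on its axis at the flange's underside, z up towards the grip. Above it: round flange 26 mm diameter, 5 mm thick, then a red square grip 16 x 16 mm (sides along x, y), 5 to 50 mm above the origin. Below it: round shank 10 mm diameter, 62 mm long with its nose, a 4 mm cone narrowing to 6 mm at the tip. Starts in the blue stand, flange on its top.
- pin_tip (a point): End of the pin's nose, on its axis, 62 mm below the flange's underside.
- stand: Fixed blue plastic block, 60 x 60 x 70 mm high, with one upright hole 13 mm diameter, 66 mm deep in the middle of its top. Origin at the centre of its underside, z up.
- base: Fixed white metal burner base, 150 mm (x) by 220 mm (y) by 85 mm high, its top a grey metal cover 4 mm thick. Origin at the centre of its underside, z up. The slot lies 30 mm to -x of the centre; a black round chimney seat, 60 mm diameter, 10 mm high, stands on the cover 35 mm to +x of it.
- slot (a point): Centre of the slot in the cover, on the cover's upper face; axes as the base. The slot is 84 mm long along y, 14 mm wide along x, square-ended. With the pin tip on the carriage below, the flange stands 18 mm above the cover; in the hole the pin goes down until the flange meets the cover.
- slot_floor (a point): Point on the base, 44 mm straight below the slot's centre, level with the flat top of the black carriage, which fills the slot's whole length. The carriage has one hole, 12.5 mm diameter, 21 mm deep, at x = 0 here but anywhere from -30 to +30 mm along y: hidden, not measured. The carriage slides along y only, staying put below about 20 N. It is rigid: touch down at under 20 mm/s.
- holder: Specimen holder, loose: black cylinder 52 mm diameter, 55 mm high, with a brass post and a small disc, 143 mm high in all, 0.45 kg. Origin at the centre of its underside. Bystander.
- beaker: Glass beaker, loose, 68 mm rim diameter, 85 mm high. Origin at the centre of its underside. Bystander.
- spanner: Steel spanner lying on the table, loose, 150 mm long along its x. Bystander.

How it is judged:
On the way, in this order (a step that is already met when the one before it is completed fails the run):
1. the pin is drawn right out of the stand (z of pin_tip in the frame of stand above 0.072 m), for 0.1 s.
2. the pin tip is lowered through the slot to below the cover (z of pin_tip in the frame of slot below -0.012 m and x of pin_tip in the frame of slot between -0.01 and 0.01 m and y of pin_tip in the frame of slot between -0.04 and 0.04 m), for 0.05 s.
At the end, for the whole second after the job is handed in: The pin stands in the slot, in the carriage's hole, upright within 0.08 rad (4.6 degrees), its flange's underside no more than 3 mm above the cover, tip at least 57 mm below the cover's upper face, at rest (under 20 mm/s) and released (z of pin in the frame of slot below 0.003 m and z of pin_tip in the frame of slot below -0.057 m and x of pin in the frame of slot between -0.006 and 0.006 m and y of pin in the frame of slot between -0.04 and 0.04 m and angle between pin's own z axis and vertical below 0.08 rad and linear speed of pin below 0.02 m/s); the robot touches nothing.
It fails at once if the pin is rammed against the base, cover or carriage with more than 50 N (contact force between pin and base above 50 N).
It fails at once if the specimen holder is moved by more than 20 mm or tipped (distance of holder from where it was at the start of the episode above 0.02 m or angle between holder's own z axis and vertical above 0.35 rad).
It fails at once if the beaker is moved by more than 20 mm or tipped (distance of beaker from where it was at the start of the episode above 0.02 m or angle between beaker's own z axis and vertical above 0.35 rad).
It fails at once if the spanner is moved by more than 20 mm (distance of spanner from where it was at the start of the episode above 0.02 m).
It also fails if it takes over 70 s, if anything falls off the work surface, if the arm or the gripper's body presses on something with over 40 N, if the wrist force passes 120 N, or if a joint passes its speed limit or range.

## Working session

There is one attempt and no reset: what is moved stays moved. The work goes in short steps, Python scripts to look and compute and a tool call to move; the robot and the scene stay as the last step left them, time stands still between calls to the robot, and variables do not carry over. Pictures are saved under pics/ and viewed, at most 13 in all, crops included, and the job is handed in when it is done.

Besides the shell and the picture viewer there is one more tool, called after "Emit:" as name(argument=value, ...) on one line, values as JSON. servo_tool: Moves the arm, as the interface text tells. Shifts and turns lie within -1 to 1; 1 stands for 0.15 m of shift or 180 degrees of turn. Its arguments: {"type":"object","properties":{"series":{"type":"array","items":{"type":"array","items":{"type":"number"}}},"newtons":{"type":"number"}},"required":["series"]}

```bash
mkdir -p pics; python3 - <<'E'
from workcell import bot
import cv2,numpy as np
ims=[]
for c in ("side","top"):
    im=bot.read_camera(c); i=bot.camera_info(c)
    cv2.imwrite(f"pics/{c}0.png",im[:,:,::-1])
    print(c,i)
    for n in ("pin","stand","base","slot","pin_tip"):
        r=bot.mark_of(n,c); print(n,[(np.round(np.array(d["at"])*[480,640],1),round(d["score"],2)) for d in r[:2]])
print(bot.read_state())
E
```

```text
side {'vertical_fov': 47.496676256749765, 'cx': 314.8517145936425, 'cy': 239.54169311698783, 'R': array([[-0.69926604, -0.71464232,  0.01770198],
       [-0.40351891,  0.37415413, -0.83497376],
       [ 0.59008432, -0.59101187, -0.55000497]]), 't': array([0.43769653, 0.31638735, 0.96703873])}
pin [(array([229. , 401.5]), 0.57)]
stand [(array([250.8, 400.4]), 0.7)]
base [(array([308.1, 310.5]), 0.7), (array([377.2, 176.4]), 0.47)]
slot [(array([290.7, 316.2]), 0.9)]
pin_tip []
top {'vertical_fov': 57.19656295671989, 'cx': 323.2078622433263, 'cy': 235.96695612379324, 'R': array([[ 0.01583477, -0.99954078, -0.02583565],
       [-0.99123839, -0.01230402, -0.13151067],
       [ 0.1311324 ,  0.02769173, -0.99097803]]), 't': array([0.03864006, 0.63116334, 0.90770475])}
pin [(array([287.7, 445.6]), 0.55)]
stand [(array([284.6, 439.7]), 0.67)]
base [(array([290.6, 288.9]), 0.95), (array([189.5, 405.5]), 0.63)]
slot [(array([304.6, 274.6]), 0.96)]
pin_tip [(array([242. , 513.6]), 0.37)]
{'time': 0.6, 'q': array([-1.32694461e+00,  2.63874008e-01,  1.60397522e+00,  1.35667297e-05,
        1.27369444e+00, -3.69079625e-02]), 'joint_vel': array([ 5.98514259e-04,  5.68387657e-04, -4.15778273e-04, -1.13298568e-03,
        2.79111421e-04, -6.03105074e-05]), 'joint_torque': array([ 8.17223772e-04, -5.14635551e+01, -3.67456055e+01,  1.00012742e-04,
        1.19147095e-03, -1.55022849e-05]), 'tool_pos': array([ 0.18703268, -0.64858118,  0.23131066]), 'tcp_rot': array([3.11064251e+00, 4.39556407e-01, 2.82165679e-05]), 'wrist_force': array([-0.07305376, -0.87356832, -0.03013656]), 'torque': array([ 0.01318128, -0.03433453, -0.01166729]), 'grip_force': 0.0, 'width': 1.0055434605401161}
```

View pics/top0.png

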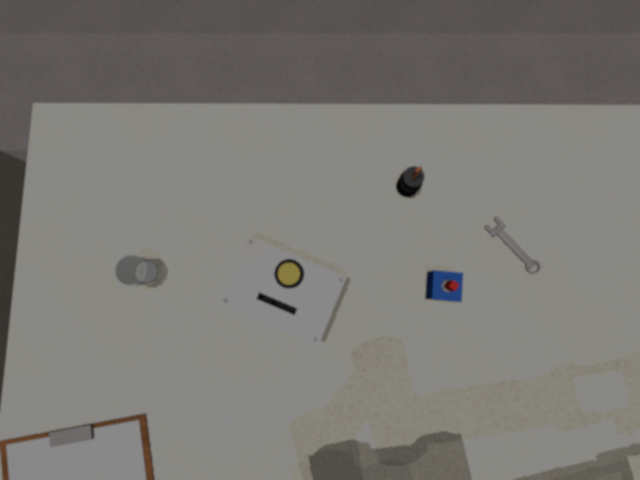

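View pics/side0.png

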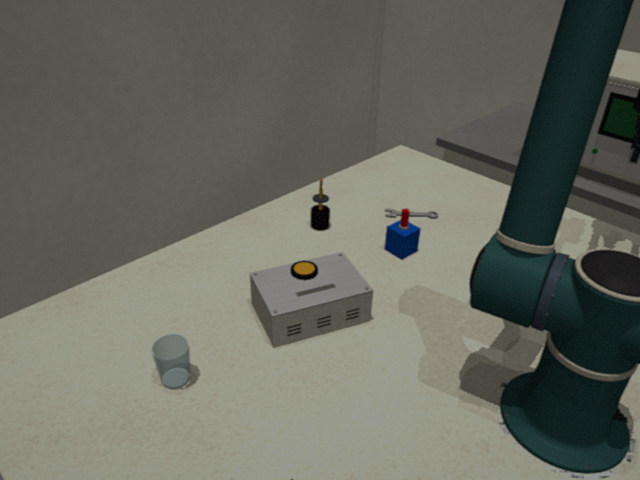

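The top view shows the slot near (277,303) px, the stand's top centre near (447,286) and the red grip near (452,286). The side view shows the same parts, with nothing near the pin. Next I turn these into positions.

```bash
cat > h.py <<'E'
import numpy as np,cv2
from workcell import bot
def cam(c):
    i=bot.camera_info(c); f=240/np.tan(np.radians(i["vertical_fov"]/2)); return i,f
def back(i,f,u,v,z):
    d=i["R"].T@np.array([(u-i["cx"])/f,(v-i["cy"])/f,1]); o=-i["R"].T@i["t"]
    return o+d*(z-o[2])/d[2]
def proj(i,f,X):
    p=i["R"]@np.array(X)+i["t"]; return p[:2]/p[2]*f+[i["cx"],i["cy"]]
E
python3 - <<'E'
from h import *
import cv2
for c in("top","side"):
    i,f=cam(c); im=cv2.imread(f"pics/{c}0.png").astype(int)
    b,g,r=im[:,:,0],im[:,:,1],im[:,:,2]
    red=(r>110)&(g<60)&(b<60)
    n,l,s,ce=cv2.connectedComponentsWithStats(red.astype(np.uint8)); k=1+np.argmax(s[1:,4]); print(c,"red",s[k],ce[k],[np.round(back(i,f,*ce[k],z),4) for z in(.07,.0975,.12)])
    blue=(b>110)&(r<70)
    n,l,s,ce=cv2.connectedComponentsWithStats(blue.astype(np.uint8)); k=1+np.argmax(s[1:,4]); print("blue",s[k],ce[k])
    m=np.zeros_like(red); 
    x0,x1,y0,y1=(250,303,288,318) if c=="top" else (290,345,281,300)
    reg=im.sum(2)[y0:y1,x0:x1]; _,t=cv2.threshold((reg/3).astype(np.uint8),0,255,cv2.THRESH_OTSU)
    pts=np.argwhere(t==0)[:,::-1]+[x0,y0]
    rect=cv2.minAreaRect(pts.astype(np.float32)); print("slot",len(pts),rect)
    W=np.array([back(i,f,*p,.085)[:2] for p in cv2.boxPoints(rect)]); print(W.round(4),W.mean(0).round(4))
    for n in("slot","base","stand","holder"):
        pass
i,f=cam("top")
im=cv2.imread("pics/top0.png"); a=cv2.resize(im[225:350,215:360],None,fx=4,fy=4,interpolation=cv2.INTER_CUBIC)
bb=cv2.resize(im[225:350,415:475],None,fx=4,fy=4,interpolation=cv2.INTER_CUBIC); o=np.hstack([a,bb]);cv2.imwrite("pics/crop.png",o[:600,:800])
E
```

```text
top red [450 281   8   9  48] [453.35416667 285.10416667] [array([ 0.5287, -0.2214,  0.07  ]), array([ 0.528 , -0.2141,  0.0975]), array([ 0.5274, -0.2081,  0.12  ])]
blue [433 271  29  30 572] [446.13286713 286.02097902]
slot 266 ((276.3174743652344, 303.2497253417969), (40.451717376708984, 6.517614841461182), 22.932100296020508)
[[0.4955 0.1799]
 [0.5076 0.1752]
 [0.4773 0.0985]
 [0.4652 0.1034]] [0.4864 0.1393]
side red [403 209   6   3  15] [405.33333333 210.13333333] [array([ 0.5725, -0.2781,  0.07  ]), array([ 0.5454, -0.2381,  0.0975]), array([ 0.5231, -0.2054,  0.12  ])]
blue [388 221  32  15 179] [403.15642458 228.44692737]
slot 182 ((320.5940856933594, 290.0594177246094), (48.35881042480469, 14.527542114257812), 5.710593223571777)
[[0.498  0.1813]
 [0.5311 0.1467]
 [0.4507 0.0846]
 [0.4207 0.1211]] [0.4751 0.1334]
```

View pics/crop.png

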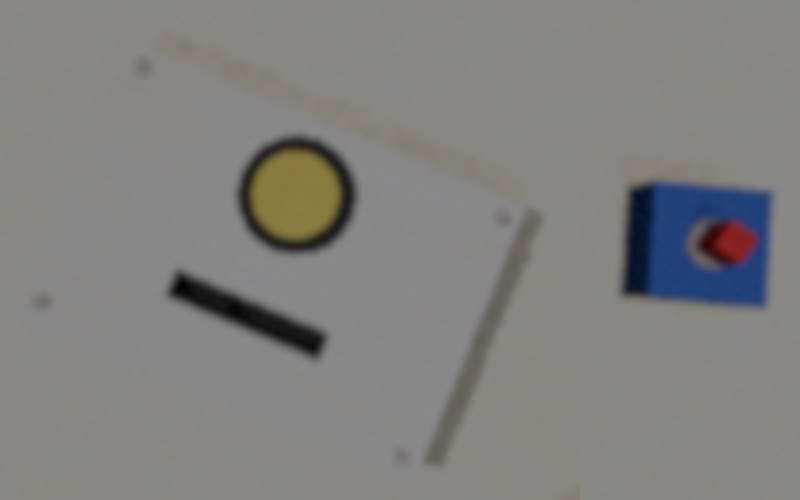

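The crop shows a faintly darker patch in the slot at about px (274,302), which may be the hole. The grip looks turned about 45° relative to the stand. I'm moving above the stand for a close look.

Emit:
servo_tool(series=[[0.3, 0.4, 0, 0, 0, 0, 0], [0.6, 0.75, 0, 0, 0, 0, 0], [0.75, 0.95, 0.2, 0, 0, 0, 0], [0.75, 0.95, 0.2, 0, 0, 0, 0], [0.75, 0.95, 0.2, 0, 0, 0, 0]])

```text
time: 1.1
tool_pos: [0.3027, -0.504, 0.2641]
tcp_rot: [3.107, 0.446, 0.004]
wrist_force: [-0.1, -1.7, -0.2]
width: 0.998
grip_force: 0.0
```

Emit:
servo_tool(series=[[0.3, 0.4, 0, 0, 0, 0, 0], [0.6, 0.75, 0, 0, 0, 0, 0], [0.75, 0.95, 0.0, 0, 0, 0, 0], [0.75, 0.95, 0.0, 0, 0, 0, 0], [0.75, 0.95, 0.0, 0, 0, 0, 0]])

```text
time: 1.6
tool_pos: [0.4139, -0.3612, 0.2612]
tcp_rot: [-3.109, -0.446, -0.001]
wrist_force: [0.9, -0.4, 0.1]
width: 1.001
grip_force: 0.0
```

Emit:
servo_tool(series=[[0.3, 0.4, 0, 0, 0, 0, 0], [0.6, 0.75, 0, 0, 0, 0, 0], [0.75, 0.95, 0.0, 0, 0, 0, 0], [0.75, 0.95, 0.0, 0, 0, 0, 0], [0.75, 0.95, 0.0, 0, 0, 0, 0]])

```text
time: 2.1
tool_pos: [0.5263, -0.2195, 0.261]
tcp_rot: [-3.11, -0.445, -0.001]
wrist_force: [-0.3, 0.2, -0.8]
width: 1.007
grip_force: 0.0
```

```bash
python3 - <<'E'
from h import *
s=bot.read_state(); print(s["time"],s["tool_pos"],s["tcp_rot"],s["wrist_force"])
im=bot.read_camera("wrist"); i,f=cam("wrist"); cv2.imwrite("pics/w1.png",im[:,:,::-1]); print(i,f)
p=proj(i,f,[.528,-.214,.12]); print(p)
np.save("w1.npy",im)
E
```

```text
2.1 [ 0.52629764 -0.21950034  0.26099019] [-3.10953570e+00 -4.44879613e-01 -8.58555310e-04] [-0.26421247  0.16563603 -0.75477435]
{'vertical_fov': 70.82952184976473, 'cx': 317.69313390438725, 'cy': 238.52339999126795, 'R': array([[ 2.79482872e-01, -9.60150678e-01,  2.48362255e-05],
       [-9.27220236e-01, -2.69890686e-01,  2.59656796e-01],
       [-2.49302946e-01, -7.25926557e-02, -9.65700962e-01]]), 't': array([-0.35829986,  0.38591898,  0.52222642])} 337.52861742172297
[311.57893281 221.38458717]
```

View pics/w1.png

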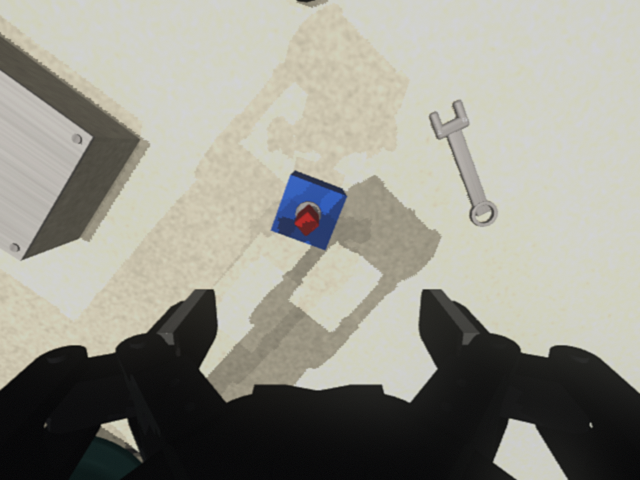

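The wrist view shows the grip at about (307,221) px, seen at a corner, with the stand below it. I'll fit the grip and stand silhouettes with hull models.

```bash
cat >> h.py <<'E'
from scipy.optimize import minimize
def box(x,y,a,hx,hy,z0,z1):
    c,s=np.cos(a),np.sin(a)
    return np.array([[x+c*u-s*v,y+s*u+c*v,z] for u in(-hx,hx) for v in(-hy,hy) for z in(z0,z1)])
def sil(i,f,P,S=8):
    q=np.array([proj(i,f,p) for p in P]); h=cv2.convexHull(((q+.5)*S).astype(np.float32)); return h
def cost(views,p,h,z):
    t=0
    for i,f,m,(x0,y0) in views:
        S=8; H=sil(i,f,box(*p,h,h,*z),S).reshape(-1,2)-np.array([x0,y0])*S
        M=cv2.resize(m.astype(np.uint8),None,fx=S,fy=S,interpolation=cv2.INTER_NEAREST)
        C=np.zeros_like(M); cv2.fillPoly(C,[H.round().astype(np.int32)],1)
        t+=(C!=M).sum()/M.sum()
    return t
def crop(m):
    y,x=np.where(m); x0,x1,y0,y1=x.min()-8,x.max()+9,y.min()-8,y.max()+9
    return m[y0:y1,x0:x1],(x0,y0)
def biggest(m):
    n,l,s,_=cv2.connectedComponentsWithStats(m.astype(np.uint8)); return l==1+np.argmax(s[1:,4])
E
python3 - <<'E'
from h import *
V={}
for c,im in(("wrist",np.load("w1.npy")),("top",cv2.imread("pics/top0.png")[:,:,::-1]),("side",cv2.imread("pics/side0.png")[:,:,::-1])):
    im=im.astype(int); r,g,b=im[...,0],im[...,1],im[...,2]
    red=biggest((r>60)&(r>2.2*g)&(r>2.2*b)); m,o=crop(red); print(c,m.sum())
    blue=biggest((b>50)&(b>1.7*r)&(b>1.3*g)); i,f=cam(c)
    V[c]=((i,f,m,o),(i,f)+(lambda a:(cv2.morphologyEx(cv2.morphologyEx(a[0].astype(np.uint8),cv2.MORPH_CLOSE,np.ones((3,3))),cv2.MORPH_OPEN,np.ones((1,1))),a[1]))(crop(blue)))
def fit(vs,h,z,a0s):
    best=None
    for a in a0s:
        r=minimize(lambda p:cost(vs,p,h,z),[.528,-.214,a],method="Nelder-Mead",options=dict(initial_simplex=[[.522,-.214,a],[.534,-.220,a],[.528,-.206,a],[.528,-.214,a+.2]]))
        if best is None or r.fun<best.fun: best=r
    return best
for vs in (["wrist"],["top"],["wrist","top"],["wrist","top","side"]):
    r=fit([V[c][0] for c in vs],.008,(.075,.12),np.radians([0,22,45,67])); print(vs,r.x.round(4),np.degrees(r.x[2])%90,r.fun)
for vs in (["wrist"],["top"]):
    r=fit([V[c][1] for c in vs],.03,(0,.07),np.radians([0,30,60])); print("stand",vs,r.x.round(4),np.degrees(r.x[2])%90,r.fun)
E
```

```text
wrist 399
top 68
side 105
['wrist'] [ 0.5245 -0.21    1.2472] 71.46159993064025 0.34288847117794485
['top'] [ 0.5272 -0.2088  0.0791] 4.529308816949272 0.7706801470588235
['wrist', 'top'] [ 0.5265 -0.2092  0.0599] 3.430174391130338 1.2810495908889872
['wrist', 'top', 'side'] [ 0.5257 -0.21    0.4959] 28.41197490467642 1.6852745374465576
stand ['wrist'] [ 0.5246 -0.2101 -0.0885] 84.9286192655293 0.29665930134680135
stand ['top'] [ 0.5279 -0.2107 -0.0309] 88.23240549606471 0.5969587053571429
```

```bash
python3 - <<'E'
from h import *
im=np.load("w1.npy"); i,f=cam("wrist"); S=6
x0,y0=260,160
o=cv2.resize(im[y0:y0+95,x0:x0+100,::-1],None,fx=S,fy=S,interpolation=cv2.INTER_NEAREST)
raw=o.copy()
for P,c in((box(.5245,-.21,1.247,.008,.008,.075,.12),(0,255,0)),(box(.5246,-.2101,-.0885,.03,.03,0,.07),(0,255,255))):
    q=np.array([proj(i,f,p) for p in P]); q=((q+.5-[x0,y0])*S).astype(int)
    for a in range(8):
        for b in range(a):
            if bin(a^b).count("1")==1: cv2.line(o,tuple(map(int,q[a])),tuple(map(int,q[b])),c,1)
cv2.imwrite("pics/w1c.png",o)
print(im[200:242:3,307],im[221,290:325:3])
E
```

```text
[[ 47  78 154]
 [161 155 151]
 [ 85  38  37]
 [ 83  35  35]
 [129  39  37]
 [179  46  43]
 [175  45  43]
 [155  41  40]
 [102  37  36]
 [103  38  36]
 [103  38  36]
 [102  36  32]
 [ 42  59 107]
 [ 42  61 109]] [[ 40  53  89]
 [ 37  52  88]
 [139  40  37]
 [174  44  41]
 [176  45  42]
 [138  39  37]
 [168  43  42]
 [116  38  37]
 [117  37  36]
 [ 77  33  30]
 [ 40  60 110]
 [ 39  59 109]]
```

View pics/w1c.png

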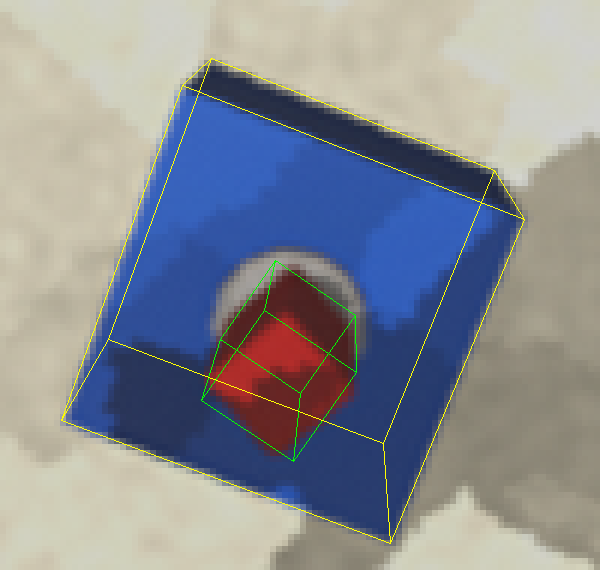

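```bash
python3 - <<'E'
from h import *
i,f=cam("wrist"); im=np.load("w1.npy").astype(int); r,g,b=im[...,0],im[...,1],im[...,2]
red=biggest((r>55)&(r>1.6*g)&(r>1.6*b)); m,o=crop(red); print(m.sum()); v=[(i,f,m,o)]
for a in np.radians([0,22,45,67]):
    r=minimize(lambda p:cost(v,p,.008,(.075,.12)),[.525,-.211,a],method="Nelder-Mead",options=dict(initial_simplex=[[.522,-.211,a],[.530,-.215,a],[.525,-.206,a],[.525,-.211,a+.2]]))
    print(r.x.round(4),np.degrees(r.x[2])%90,r.fun)
print("flange",back(i,f,308,213.3,.075),"top",back(i,f,306.7,223.7,.12))
E
```

```text
467
[ 0.5244 -0.2104 -0.4732] 62.88657912384966 0.16290819057815845
[ 0.5246 -0.2102  1.0833] 62.07064088016955 0.16203827623126338
[ 0.5244 -0.2104  1.0243] 58.68624164989087 0.16250669164882228
[ 0.5244 -0.2101  1.1033] 63.21685665173619 0.16337660599571735
flange [ 0.52534087 -0.21025841  0.075     ] top [ 0.52486614 -0.21052468  0.12      ]
```

Emit:
servo_tool(series=[[0, 0.07, -0.1, 0, 0, -0.04, 0], [0, 0.07, -0.2, 0, 0, -0.09, 0], [0, 0.07, -0.3, 0, 0, -0.13, 0], [0, 0.07, -0.4, 0, 0, -0.18, 0], [0, 0.07, -0.5, 0, 0, -0.22, 0], [0, 0.07, -0.6, 0, 0, -0.25, 0], [0, 0.07, -0.6, 0, 0, -0.25, 0], [0, 0.07, -0.6, 0, 0, -0.25, 0]])

```text
time: 2.95
tool_pos: [0.5237, -0.2121, 0.1711]
tcp_rot: [3.042, -0.783, -0.001]
wrist_force: [0.2, -0.1, 0.4]
width: 1.003
grip_force: 0.0
```

```bash
python3 - <<'E'
from h import *
s=bot.read_state(); print(s["time"],s["tool_pos"],s["tcp_rot"],s["wrist_force"])
i,f=cam("wrist"); im=bot.read_camera("wrist").astype(int); r,g,b=im[...,0],im[...,1],im[...,2]
cv2.imwrite("pics/w2.png",im[...,::-1])
red=biggest((r>55)&(r>1.6*g)&(r>1.6*b)); m,o=crop(red); print(m.sum()); v=[(i,f,m,o)]
for a in np.radians([45,67]):
    r=minimize(lambda p:cost(v,p,.008,(.075,.12)),[.525,-.211,a],method="Nelder-Mead",options=dict(initial_simplex=[[.522,-.211,a],[.530,-.215,a],[.525,-.206,a],[.525,-.211,a+.2]]))
    print(r.x.round(4),np.degrees(r.x[2])%90,r.fun)
print(bot.read_state()["tool_pos"])
E
```

```text
2.95 [ 0.52366082 -0.21207198  0.17114529] [ 3.04193483e+00 -7.83313441e-01 -1.44136317e-03] [ 0.21887661 -0.10481056  0.40632182]
977
[ 0.5265 -0.2086  0.9777] 56.02087057762148 0.11396494370522006
[ 0.5263 -0.2089  0.9816] 56.24091941878351 0.11566018423746162
[ 0.52435288 -0.21201483  0.17188948][ WARN:0@0.511] global loadsave.cpp:1063 imwrite_ Unsupported depth image for selected encoder is fallbacked to CV_8U.
```

View pics/w2.png

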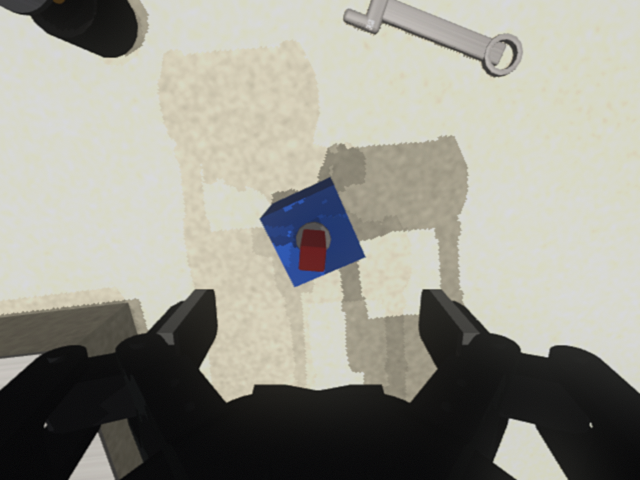

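The view shows the grip at (312,250) px, nearly square to the pads and needing about 5° more turn. I'll descend and close.

Emit:
servo_tool(series=[[0.01, 0.02, -0.1, 0, 0, -0.03, 0], [0.01, 0.02, -0.25, 0, 0, -0.03, 0], [0.01, 0.02, -0.4, 0, 0, -0.03, 0], [0.01, 0.02, -0.5, 0, 0, -0.03, 0], [0.01, 0.02, -0.58, 0, 0, -0.03, 0], [0.01, 0.02, -0.58, 0, 0, -0.03, 0.2], [0.01, 0.02, -0.58, 0, 0, -0.03, 0.5], [0.01, 0.02, -0.58, 0, 0, -0.03, 0.8], [0.01, 0.02, -0.58, 0, 0, -0.03, 1], [0.01, 0.02, -0.58, 0, 0, -0.03, 1], [0.01, 0.02, -0.58, 0, 0, -0.03, 1], [0.01, 0.02, -0.58, 0, 0, -0.03, 1]], newtons=50)

```text
time: 4.2
tool_pos: [0.5267, -0.2079, 0.0853]
tcp_rot: [3.002, -0.927, 0.002]
wrist_force: [-0.7, 0.5, 4.0]
width: 0.179
grip_force: 49.1
```

Emit:
servo_tool(series=[[0, 0, 0.1, 0, 0, 0, 1], [0, 0, 0.25, 0, 0, 0, 1], [0, 0, 0.45, 0, 0, 0, 1], [0, 0, 0.65, 0, 0, 0, 1], [0, 0, 0.8, 0, 0, 0, 1], [0, 0, 0.8, 0, 0, 0, 1], [0, 0, 0.8, 0, 0, 0, 1], [0, 0, 0.8, 0, 0, 0, 1]])

```text
time: 5.0
tool_pos: [0.5247, -0.2069, 0.2023]
tcp_rot: [-3.001, 0.927, 0.005]
wrist_force: [-0.1, 1.1, -1.6]
width: 0.177
grip_force: 49.5
```

```bash
python3 - <<'E'
from h import *
s=bot.read_state(); print(s["time"],s["tool_pos"],s["tcp_rot"],s["wrist_force"],s["width"])
i,f=cam("wrist"); im=bot.read_camera("wrist"); cv2.imwrite("pics/w3.png",im[...,::-1])
print(proj(i,f,s["tool_pos"]))
for n in("slot","base"): print([(np.round(np.array(d["at"])*[480,640],1),round(d["score"],2)) for d in bot.mark_of(n,"wrist")[:2]])
E
```

```text
5.0 [ 0.52474651 -0.20691287  0.20233482] [-3.00130784  0.92650258  0.00535075] [-0.08163801  1.08954834 -1.59016707] 0.17739462032736486
[319.39434605 294.59223182]
[]
[(array([376.4,  90.2]), 0.82)]
```

View pics/w3.png

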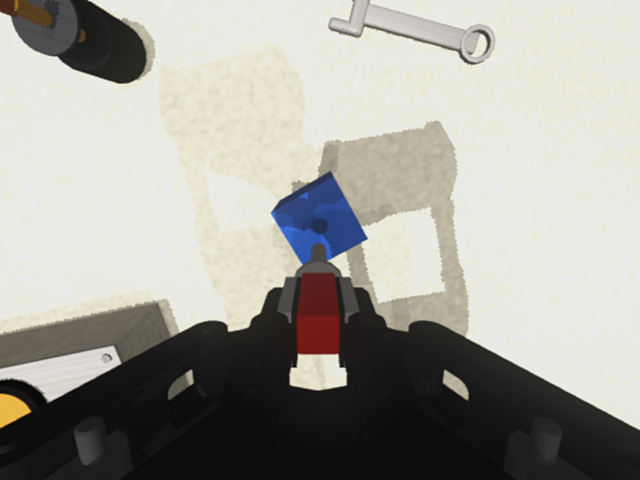

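The pin is held square and clear of the stand, with its tip at (317,250) px. Next I go beside the slot, on its -x side, for a close look down into it.

Emit:
servo_tool(series=[[-0.07, 0.27, 0.05, 0, 0, 0.02, 1], [-0.14, 0.55, 0.05, 0, 0, 0.05, 1], [-0.21, 0.82, 0.05, 0, 0, 0.07, 1], [-0.21, 0.82, 0.05, 0, 0, 0.07, 1]])

```text
time: 5.55
tool_pos: [0.4924, -0.0805, 0.2105]
tcp_rot: [-3.085, 0.584, 0.006]
wrist_force: [-0.1, -0.8, -1.6]
width: 0.181
grip_force: 49.6
```

Emit:
servo_tool(series=[[-0.07, 0.27, 0.0, 0, 0, 0, 1], [-0.14, 0.55, 0.0, 0, 0, 0, 1], [-0.21, 0.82, 0.0, 0, 0, 0, 1], [-0.21, 0.82, 0.0, 0, 0, 0, 1]])

```text
time: 5.95
tool_pos: [0.4615, 0.0418, 0.2109]
tcp_rot: [-3.085, 0.585, 0.004]
wrist_force: [0.6, -0.1, 0.0]
width: 0.181
grip_force: 49.7
```

Emit:
servo_tool(series=[[-0.07, 0.27, 0.0, 0, 0, 0, 1], [-0.14, 0.55, 0.0, 0, 0, 0, 1], [-0.21, 0.82, 0.0, 0, 0, 0, 1], [-0.21, 0.82, 0, 0, 0, 0, 1], [-0.21, 0.82, 0, 0, 0, 0, 1]])

```text
time: 6.45
tool_pos: [0.4316, 0.1614, 0.2112]
tcp_rot: [3.085, -0.588, -0.001]
wrist_force: [-0.4, -0.2, -1.4]
width: 0.182
grip_force: 49.8
```

```bash
python3 - <<'E'
from h import *
s=bot.read_state(); print(s["time"],s["tool_pos"],s["tcp_rot"],s["wrist_force"],s["width"])
i,f=cam("wrist"); im=bot.read_camera("wrist"); cv2.imwrite("pics/w4.png",im[...,::-1]);np.save("w4.npy",im)
np.savez("w4c.npz",R=i["R"],t=i["t"],cx=i["cx"],cy=i["cy"],f=f)
p=proj(i,f,[.486,.139,.085]);print(p)
for n in("slot","base"): print([(np.round(np.array(d["at"])*[480,640],1),round(d["score"],2)) for d in bot.mark_of(n,"wrist")[:2]])
x0,y0=int(p[0])-80,int(p[1])-60
c=im[max(y0,0):y0+120,max(x0,0):x0+160,::-1].astype(float); c=np.clip(c*1.0,0,255)
c2=np.clip(c*5,0,255)
cv2.imwrite("pics/w4c.png",cv2.resize(np.vstack([c]).astype(np.uint8),None,fx=5,fy=5)[:600,:800]); print(x0,y0)
E
```

```text
6.45 [0.43159153 0.16136026 0.21123226] [ 3.08474769e+00 -5.88360779e-01 -6.33580805e-04] [-0.39524085 -0.24670304 -1.41878231] 0.182172837619052
[319.52721311 156.57527934]
[(array([157.2, 323.6]), 0.57)]
[(array([124.8, 318.5]), 0.76)]
239 96
```

View pics/w4.png

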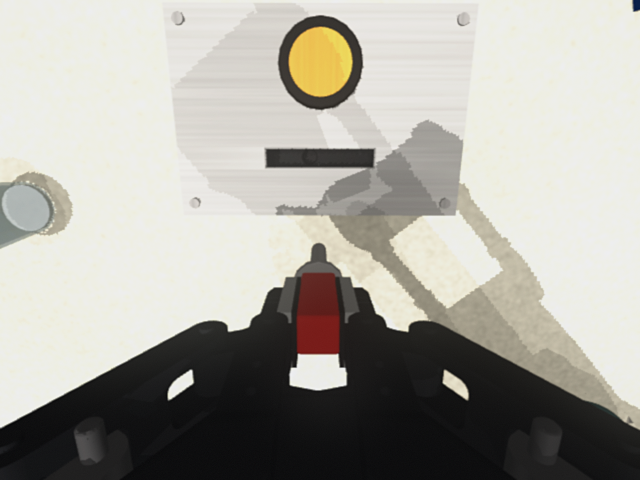

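The slot lies across (265–375, 148–168) px, nearly aligned with the tool, and the carriage hole shows as a dark disc at about (311,157). I'll measure both in more detail.

```bash
python3 - <<'E'
from h import *
d=np.load("w4c.npz"); i={k:d[k] for k in("R","t")}; i["cx"],i["cy"]=float(d["cx"]),float(d["cy"]); f=float(d["f"])
g=np.load("w4.npy").astype(int).sum(2)//3
sub=(g[140:178,255:385]<85).astype(np.uint8); m=biggest(sub)
pts=np.argwhere(m)[:,::-1]+[255,140]; r=cv2.minAreaRect(pts.astype(np.float32)); print(r)
W=np.array([back(i,f,*p,.085)[:2] for p in cv2.boxPoints(r)]);c=W.mean(0);print(W.round(4),c.round(4),[np.linalg.norm(W[a]-W[a-1]).round(4) for a in range(4)])
e=max((W[a]-W[a-1] for a in range(4)),key=np.linalg.norm); e/=np.linalg.norm(e)*np.sign(e[1]); print("yaxis deg",np.degrees(np.arctan2(e[1],e[0])))
h=g[149:168,266:375]; dark=h<np.percentile(h[3:-3],50)-8
n,l,s,ce=cv2.connectedComponentsWithStats(dark.astype(np.uint8)); print([(q,(c_+[266,149]).round(1)) for q,c_ in zip(s[1:],ce[1:]) if q[4]>15])
print(h[9,::3],h[:,45])
H=back(i,f,311,157,.041)[:2]; print("hole",H,"along y",(H-c)@e,"x",(H-c)@[e[1],-e[0]])
E
```

```text
((319.5, 158.0), (18.0, 107.0), 90.0)
[[0.5065 0.1753]
 [0.4761 0.0985]
 [0.4632 0.103 ]
 [0.494  0.1808]] [0.485  0.1394] [np.float64(0.0136), np.float64(0.0826), np.float64(0.0136), np.float64(0.0837)]
yaxis deg 68.40144531971768
[(array([54, 13, 52,  5, 85], dtype=int32), array([351. , 164.6])), (array([34, 14, 17,  3, 24], dtype=int32), array([308.6, 164.6]))]
[104  49  49  50  51  59  60  60  60  60  60  60  49  50  57  59  59  53
  57  57  56  56  55  54  56  54  54  52  53  53  53  52  52  52  50  46
 146] [ 79  46  52  54  54  54  54  58  58  59  56  52  51  47  45  44  42  59
 125]
hole [0.48739889 0.14641822] along y 0.007400725003550503 x -0.00030843308429743665
```

View pics/w4c.png

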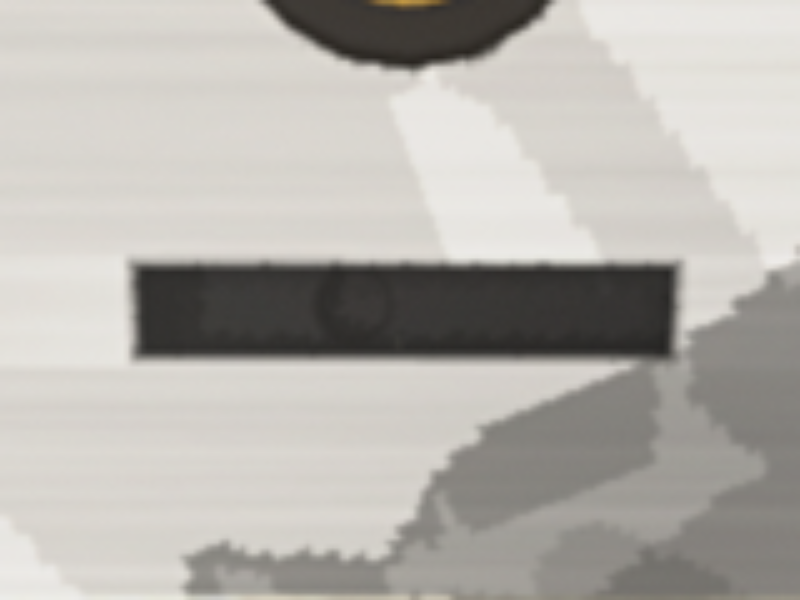

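The hole is centred near (310,157) px. Now I'll check where the pin tip is relative to the TCP in the same picture.

```bash
python3 - <<'E'
from h import *
d=np.load("w4c.npz"); i={k:d[k] for k in("R","t")}; i["cx"],i["cy"]=float(d["cx"]),float(d["cy"]); f=float(d["f"])
T=np.array([.43159,.16136,.21123]); yaw=2*np.arctan2(-.58836,3.08475); X=np.array([np.cos(yaw),np.sin(yaw)]);Y=np.array([-X[1],X[0]])
print(np.degrees(yaw))
g=np.load("w4.npy").astype(int).sum(2)//3
print(g[236:256,319]); print(g[252,304:336]); print(g[258,304:336])
def disc(o,z,r):
    P=[[*(T[:2]+X*o[0]+Y*o[1]+r*np.array([np.cos(a),np.sin(a)])),z] for a in np.linspace(0,6.28,60)]
    q=np.array([proj(i,f,p) for p in P]); return q.min(0).round(1),q.max(0).round(1)
for o in((0,0),(-.002,0),(.002,0)): print(o,"tip",disc(o,.134,.003),"shoulder",disc(o,.138,.005),"flange top",disc(o,.201,.013), "gripbot")
H=back(i,f,310,156.7,.041)[:2]; C=np.array([.485,.1394]); print(H,(H-C)@Y,(H-C)@X)
E
```

```text
-21.596862471429315
[216 216 216 215 215 211 184 106  73  77  79  79  79  79  78  79  78  78
  79  78]
[230 230 230 229 230 231 210 135  79  76  80  78  77  77  76  78  80  80
  79  78  72  98 172 211 217 215 213 212 213 213 213 214]
[230 228 227 228 231 231 172  97  75  78  77  78  76  75  77  78  79  80
  79  78  75  84 146 209 218 213 211 212 211 208 206 205]
(0, 0) tip (array([314.3, 243. ]), array([323.2, 251.4])) shoulder (array([311.3, 241.7]), array([326.2, 256. ])) flange top (array([292.8, 261. ]), array([345.9, 310.3])) gripbot
(-0.002, 0) tip (array([314.4, 245.8]), array([323.1, 254.2])) shoulder (array([311.3, 244.6]), array([326.2, 258.9])) flange top (array([292.8, 264.9]), array([345.8, 314. ])) gripbot
(0.002, 0) tip (array([314.3, 240.1]), array([323.2, 248.6])) shoulder (array([311.3, 238.8]), array([326.3, 253.2])) flange top (array([292.7, 257. ]), array([346. , 306.7])) gripbot
[0.48797552 0.1471594 ] 0.008309871904800117 -8.940335799953605e-05
```

Emit:
servo_tool(series=[[0.19, -0.05, 0, 0, 0, 0, 1], [0.38, -0.1, 0, 0, 0, 0, 1], [0.38, -0.1, -0.1, 0, 0, 0, 1], [0.38, -0.1, -0.2, 0, 0, 0, 1], [0.38, -0.1, -0.2, 0, 0, 0, 1], [0.38, -0.1, -0.2, 0, 0, 0, 1], [0.38, -0.1, -0.2, 0, 0, 0, 1]])

```text
time: 7.3
tool_pos: [0.4882, 0.1465, 0.182]
tcp_rot: [-3.085, 0.591, -0.0]
wrist_force: [0.6, -0.0, -1.3]
width: 0.182
grip_force: 49.8
```

```bash
python3 - <<'E'
from h import *
for k in range(3):
    s=bot.read_state(); print(s["time"],s["tool_pos"],s["tcp_rot"],s["wrist_force"])
    im=bot.read_camera("wrist")
i,f=cam("wrist")
cv2.imwrite("pics/w5.png",cv2.resize(im[180:300,240:400,::-1],None,fx=5,fy=5))
E
```

```text
7.3 [0.48818715 0.14646259 0.18197692] [-3.08536290e+00  5.91300203e-01 -1.97823515e-04] [ 0.64292421 -0.03706731 -1.32879779]
7.35 [0.48851317 0.14661201 0.18238399] [-3.08504111e+00  5.91123292e-01 -1.37878371e-03] [-0.23013868  0.49263244 -1.02263405]
7.4 [0.48864994 0.14671134 0.18253153] [-3.08495402e+00  5.90884987e-01 -1.82556206e-03] [ 0.19610264 -0.26328908  0.12879956]
```

View pics/w5.png

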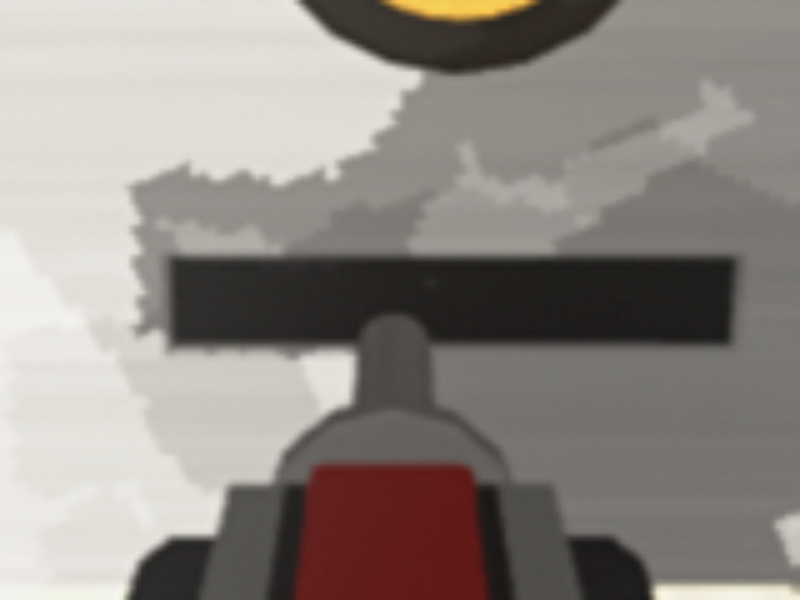

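The tip sits over the slot, slightly left of its centre as planned. Now a slow descent through the cover, checking force as it goes.

Emit:
servo_tool(series=[[0, 0, -0.04, 0, 0, 0, 1], [0, 0, -0.08, 0, 0, 0, 1], [0, 0, -0.1, 0, 0, 0, 1], [0, 0, -0.11, 0, 0, 0, 1], [0, 0, -0.12, 0, 0, 0, 1], [0, 0, -0.13, 0, 0, 0, 1], [0, 0, -0.14, 0, 0, 0, 1], [0, 0, -0.15, 0, 0, 0, 1], [0, 0, -0.15, 0, 0, 0, 1], [0, 0, -0.15, 0, 0, 0, 1]])

```text
time: 8.45
tool_pos: [0.4886, 0.1464, 0.1593]
tcp_rot: [-3.085, 0.592, -0.0]
wrist_force: [0.5, -0.0, -0.6]
width: 0.177
grip_force: 49.8
```

Emit:
servo_tool(series=[[0, 0, -0.01, 0, 0, 0, 1], [0, 0, -0.02, 0, 0, 0, 1], [0, 0, -0.02, 0, 0, 0, 1]])

```text
time: 8.75
tool_pos: [0.4883, 0.1464, 0.156]
tcp_rot: [3.085, -0.592, -0.001]
wrist_force: [0.3, -0.7, -0.9]
width: 0.175
grip_force: 49.8
```

Emit:
servo_tool(series=[[0, 0, -0.01, 0, 0, 0, 1], [0, 0, -0.02, 0, 0, 0, 1], [0, 0, -0.03, 0, 0, 0, 1], [0, 0, -0.04, 0, 0, 0, 1], [0, 0, -0.05, 0, 0, 0, 1], [0, 0, -0.06, 0, 0, 0, 1], [0, 0, -0.07, 0, 0, 0, 1], [0, 0, -0.08, 0, 0, 0, 1], [0, 0, -0.09, 0, 0, 0, 1], [0, 0, -0.1, 0, 0, 0, 1], [0, 0, -0.11, 0, 0, 0, 1], [0, 0, -0.12, 0, 0, 0, 1], [0, 0, -0.13, 0, 0, 0, 1], [0, 0, -0.14, 0, 0, 0, 1], [0, 0, -0.15, 0, 0, 0, 1], [0, 0, -0.16, 0, 0, 0, 1], [0, 0, -0.17, 0, 0, 0, 1], [0, 0, -0.18, 0, 0, 0, 1], [0, 0, -0.19, 0, 0, 0, 1], [0, 0, -0.2, 0, 0, 0, 1]])

```text
time: 10.75
tool_pos: [0.4886, 0.1464, 0.1262]
tcp_rot: [-3.085, 0.592, -0.0]
wrist_force: [-0.5, 0.8, -0.9]
width: 0.178
grip_force: 49.8
```

Emit:
servo_tool(series=[[0, 0, -0.007, 0, 0, 0, 1], [0, 0, -0.014, 0, 0, 0, 1], [0, 0, -0.02, 0, 0, 0, 1], [0, 0, -0.027, 0, 0, 0, 1], [0, 0, -0.033, 0, 0, 0, 1], [0, 0, -0.033, 0, 0, 0, 1]])

```text
time: 11.35
tool_pos: [0.4884, 0.1464, 0.1212]
tcp_rot: [3.085, -0.592, -0.0]
wrist_force: [0.4, 0.5, -1.3]
width: 0.179
grip_force: 49.8
```

Emit:
servo_tool(series=[[0, 0, -0.005, 0, 0, 0, 1], [0, 0, -0.01, 0, 0, 0, 1], [0, 0, -0.01, 0, 0, 0, 1]])

```text
time: 11.65
tool_pos: [0.4885, 0.1464, 0.1197]
tcp_rot: [3.085, -0.592, -0.0]
wrist_force: [0.7, 0.2, -1.0]
width: 0.18
grip_force: 49.8
```

Still free; I'll continue in small steps.

Emit:
servo_tool(series=[[0, 0, -0.005, 0, 0, 0, 1], [0, 0, -0.01, 0, 0, 0, 1], [0, 0, -0.01, 0, 0, 0, 1]])

```text
time: 11.95
tool_pos: [0.4885, 0.1464, 0.1182]
tcp_rot: [3.085, -0.592, -0.0]
wrist_force: [-0.4, 0.3, -0.3]
width: 0.178
grip_force: 49.8
```

Emit:
servo_tool(series=[[0, 0, -0.005, 0, 0, 0, 1], [0, 0, -0.01, 0, 0, 0, 1], [0, 0, -0.01, 0, 0, 0, 1]])

```text
time: 12.25
tool_pos: [0.4885, 0.1464, 0.1167]
tcp_rot: [3.085, -0.592, -0.0]
wrist_force: [0.7, 0.1, -0.7]
width: 0.175
grip_force: 49.8
```

Emit:
servo_tool(series=[[0, 0, -0.005, 0, 0, 0, 1], [0, 0, -0.01, 0, 0, 0, 1], [0, 0, -0.01, 0, 0, 0, 1]])

```text
time: 12.55
tool_pos: [0.4884, 0.1464, 0.1151]
tcp_rot: [3.085, -0.592, -0.0]
wrist_force: [0.2, 0.3, -1.3]
width: 0.181
grip_force: 49.8
```

Emit:
servo_tool(series=[[0, 0, -0.005, 0, 0, 0, 1], [0, 0, -0.01, 0, 0, 0, 1], [0, 0, -0.01, 0, 0, 0, 1]])

```text
time: 12.85
tool_pos: [0.4885, 0.1464, 0.1137]
tcp_rot: [3.085, -0.592, -0.0]
wrist_force: [1.0, 0.3, -0.9]
width: 0.177
grip_force: 49.8
```

The tip is about 4 mm below the carriage top with no force, so it is in the hole. I'll keep lowering it gently.

Emit:
servo_tool(series=[[0, 0, -0.005, 0, 0, 0, 1], [0, 0, -0.01, 0, 0, 0, 1], [0, 0, -0.015, 0, 0, 0, 1], [0, 0, -0.02, 0, 0, 0, 1], [0, 0, -0.025, 0, 0, 0, 1], [0, 0, -0.025, 0, 0, 0, 1]])

```text
time: 13.45
tool_pos: [0.4885, 0.1464, 0.1099]
tcp_rot: [3.085, -0.592, -0.0]
wrist_force: [-0.1, 0.5, -1.1]
width: 0.18
grip_force: 49.8
```

Emit:
servo_tool(series=[[0, 0, -0.005, 0, 0, 0, 1], [0, 0, -0.01, 0, 0, 0, 1], [0, 0, -0.015, 0, 0, 0, 1], [0, 0, -0.02, 0, 0, 0, 1], [0, 0, -0.025, 0, 0, 0, 1], [0, 0, -0.025, 0, 0, 0, 1]])

```text
time: 14.05
tool_pos: [0.4884, 0.1464, 0.1062]
tcp_rot: [3.085, -0.592, -0.0]
wrist_force: [-0.2, 0.3, -1.2]
width: 0.178
grip_force: 49.8
```

Emit:
servo_tool(series=[[0, 0, -0.005, 0, 0, 0, 1], [0, 0, -0.01, 0, 0, 0, 1], [0, 0, -0.015, 0, 0, 0, 1], [0, 0, -0.02, 0, 0, 0, 1], [0, 0, -0.025, 0, 0, 0, 1], [0, 0, -0.025, 0, 0, 0, 1]])

```text
time: 14.65
tool_pos: [0.4884, 0.1464, 0.1024]
tcp_rot: [3.085, -0.592, -0.0]
wrist_force: [-0.7, 0.3, -1.1]
width: 0.183
grip_force: 49.8
```

Emit:
servo_tool(series=[[0, 0, -0.003, 0, 0, 0, 1], [0, 0, -0.007, 0, 0, 0, 1], [0, 0, -0.01, 0, 0, 0, 1], [0, 0, -0.01, 0, 0, 0, 1]])

```text
time: 15.05
tool_pos: [0.4885, 0.1464, 0.101]
tcp_rot: [3.085, -0.592, -0.0]
wrist_force: [0.1, 0.8, -0.8]
width: 0.179
grip_force: 49.8
```

Emit:
servo_tool(series=[[0, 0, -0.002, 0, 0, 0, 1], [0, 0, -0.004, 0, 0, 0, 1], [0, 0, -0.006, 0, 0, 0, 1], [0, 0, -0.006, 0, 0, 0, 1]])

```text
time: 15.45
tool_pos: [0.4886, 0.1464, 0.1003]
tcp_rot: [-3.085, 0.592, -0.0]
wrist_force: [0.3, -0.1, -1.0]
width: 0.179
grip_force: 50.0
```

Emit:
servo_tool(series=[[0, 0, -0.002, 0, 0, 0, 1], [0, 0, -0.004, 0, 0, 0, 1], [0, 0, -0.004, 0, 0, 0, 1]])

```text
time: 15.75
tool_pos: [0.4886, 0.1465, 0.1002]
tcp_rot: [-3.085, 0.592, 0.0]
wrist_force: [-2.9, 0.2, 4.9]
width: 0.181
grip_force: 50.7
```

The flange meets the cover at the expected height, so I'm releasing and backing off straight up.

Emit:
servo_tool(series=[[0, 0, 0, 0, 0, 0, 0.7], [0, 0, 0, 0, 0, 0, 0.5], [0, 0, 0, 0, 0, 0, 0.3], [0, 0, 0, 0, 0, 0, 0.3], [0, 0, 0, 0, 0, 0, 0.3], [0, 0, 0, 0, 0, 0, 0.3]])

```text
time: 16.35
tool_pos: [0.4886, 0.1464, 0.0995]
tcp_rot: [3.085, -0.592, -0.0]
wrist_force: [0.5, -0.4, 1.4]
width: 0.697
grip_force: 0.0
```

Emit:
servo_tool(series=[[0, 0, 0.1, 0, 0, 0, 0.3], [0, 0, 0.25, 0, 0, 0, 0.3], [0, 0, 0.45, 0, 0, 0, 0.3], [0, 0, 0.7, 0, 0, 0, 0.3], [-0.3, 0.1, 0.9, 0, 0, 0, 0.3], [-0.3, 0.1, 0.9, 0, 0, 0, 0.3], [-0.3, 0.1, 0.9, 0, 0, 0, 0.3]])

```text
time: 17.05
tool_pos: [0.4436, 0.1619, 0.2358]
tcp_rot: [-3.084, 0.589, -0.005]
wrist_force: [0.0, -0.6, 0.4]
width: 0.7
grip_force: 0.0
```

```bash
python3 - <<'E'
from h import *
s=bot.read_state(); print(s["time"],s["tool_pos"],s["wrist_force"],s["width"])
im=bot.read_camera("wrist"); cv2.imwrite("pics/w6.png",im[...,::-1])
E
```

```text
17.05 [0.44362835 0.16190272 0.23582342] [ 0.00230386 -0.58768642  0.36578171] 0.6997876837330748
```

View pics/w6.png

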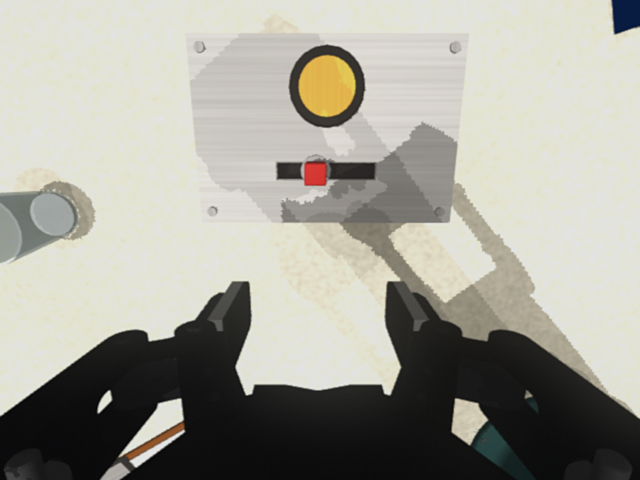

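The pin stands upright at (316,172) px with its flange on the cover, and the gripper is clear. Handing in.

```bash
python3 -c "
from workcell import bot
print(bot.finish_job())"
```

```text
the job is handed in; nothing more can be done
None
```

The pin is seated in the carriage's hole with its flange on the cover and released; the job was handed in at about 17 s, but no verdict was returned. The hole was visible to the wrist camera, so I lowered the pin straight into it instead of feeling along the carriage.

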